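# Build up a tapping set-up on the fixture plate

### The arm

A 6-joint arm with a two-finger parallel gripper is mounted at the origin on the work surface. World frame = base frame: x ahead of the robot, y to its left, z up, the work surface at z = 0. Lengths are in m, angles in rad, forces in N, time in s.
With the tool pointing down it reaches from about 0.35 to 0.975 m from the base axis. Payload 4.9 kg.
Tool frame: the origin (TCP) lies midway between the tips of the shut fingers; the grasp point (between the pads) lies behind it (manip.tcp_to_grasp is the z of the grasp point in the tool frame, in m); z points along the fingers, y is the direction in which the jaws open and shut (so a half turn about z gives the same grasp; the last joint's range is limited). The gripper opens to 85 mm and grips with 20 to 120 N. Pads are 22 mm wide; open, the fingers measure 114 mm over their backs; the gripper's body (76 mm by 85 mm) begins 54 mm behind the grasp point. The pads swing forward as they close: fully open they stand 13 mm farther back than shut.
Start: joints at [1.159, 0.053, 1.613, -0, 1.476, -0.119], TCP at [0.18, 0.598, 0.231] pointing down, gripper open.
Joint ranges: [-3.01, 3.01], [-1.01, 2.22], [0.06, 2.58], [-1.02, 4.17], [0.09, 2.62], [-3.14, 3.14]. Speed limits (rad/s): [2.57, 2.57, 3.14, 3.14, 3.14, 3.14].

### API

Orientations are given as a unit quaternion [w, x, y, z].
In Python, from plant import status, vision, order, regions_of, manip gives the robot as it stands. The module is installed in compiled form; this text tells all that it offers.
- The arm moves only by the shell command python3 -m crank 'ROWS'. ROWS is JSON, one flat list of numbers, 5 for each row, row after row: the shift along the tool's x, y, z in mm, then the turn about the tool's z in degrees, then the opening in per cent of the stroke, from 0 (shut) to 100 (fully open). In form: [tx, ty, tz, yaw, fingers, tx, ty, tz, yaw, fingers, ...]. A call has exactly 10 rows; each row is the pose to reach, as a shift and turn from the pose commanded when the call began, along the tool's axes at that moment; what a row does not reach only later rows make up. A row lasts 1/10 s, in which the tool goes at most 50 mm and 8.59 degrees, less where a joint would pass 70% of its speed; a pose out of reach is approached as far as the arm can. A call with a gripper value outside its range is refused whole. The fingers move at their own pace and stop on an object; the grip force is fixed at half the most. Time passes only in rows, so rows that repeat a pose let the fingers close, or fill a call up. It gives the time, the measured TCP pose, the force and the opening at its end, in the units of the state.
- status.state(): the state, without advancing time (a new reading comes with each control period).
- vision.grab_frame(name): name is "scene" or "top" or "wrist"; returns (picture, depth): 400x640x3 uint8, red, green, blue; 400x640 float32, m along the optical axis (not along the pixel's ray), 0 where there is no reading.
- vision.get_calibration(name): a dict with "camera_matrix" (3x3 intrinsics, pixels), "R" (3x3) and "t" (3): a world point X has camera coordinates R X + t. Camera axes: x right, y down, z forward; pixel columns grow to the right and rows downward; lengths in m; the calibration is good to about 2 mm. A picture is of the moment at which its call begins: read the wrist's pose just before it. get_calibration takes no time and is no camera call; for the wrist camera it gives the pose at the moment of the call.
- order.job_done(): hands the job in, once; it reports no verdict.
Trained networks look in the newest picture that a camera, given by its name, has taken for a name from the list of things; names that differ only in an ending like _2 or _b are one class to them, and where a whole thing is asked for, a point or a joint stands for the part that bears it (a point fixed in the world has none). Each returns a list of dicts, best first, with "confidence" (0 to 1); they miss things now and then, are a little off and sometimes report something else, mostly with a low value. They report only what shows in the picture. A call takes as long as a camera call. They do not tell look-alikes from the thing itself.
- regions_of(camera, name): "region" (400x640 bool, what is visible of it) and "extent" ([centre column, centre row, width, height] in pixels, round what is visible of it).
The state is a dict: "time": time; "joint_pos": joint angles; "joint_vel": joint speeds; "joint_efforts": joint torques, N m; "tool_pos": TCP position; "tool_rot": TCP orientation; "contact_force": force on the tool from outside, world axes, zero at the start; "ft_torque": the same for the moment, N m; "gripper_width": opening from 0.0 (shut) to 1.0 (fully open).
Only numpy, scipy, OpenCV 4.12 (cv2) and the standard library are available. Lean on these libraries where they do the work, as an engineer would, in place of code of your own. Each camera call takes 0.05 s, during which the arm holds its last target. There are 200 camera calls.

### The job

Set the frame up for tapping: stand the red riser block squarely on the red pad of the fixture plate and the blue one squarely on the blue pad, then lay the white frame across both risers, centred over the fixture and in line with it. Finally stand the brass weight upright on the middle of the frame's wide centre web to hold it down. Let go of everything, and leave the oil bottle, the paste jar and the wrench where they are.

Things in the scene. Friction and masses are not known exactly. Their poses are not given: they have to be found in the camera images.
- red_riser_c (a point): Centre (25 mm above its underside) of the red riser block, a loose upright metal block 36 mm (its x) by 56 mm (its y) by 50 mm high (z up), about 0.3 kg. Two small dark holes in the top. It starts standing on the bench beside the fixture, on the robot's right (-y).
- blue_riser_c (a point): Centre (25 mm above its underside) of the blue riser block; same shape and size as the red one: 36 mm (x) by 56 mm (y) by 50 mm high. It starts standing on the bench on the robot's right.
- frame_c (a point): Centre of the loose flat white frame, 200 (its x) by 100 (y) by 20 mm thick (z up), 0.45 kg; half-way through the thickness. End bars 34 mm wide, side bars 16 mm, and a solid centre web 50 mm wide in x; between web and each end bar an open window 41 (x) by 68 mm (y): grip the web from above, a finger in each window, closing along x. Starts flat on the bench on the robot's left (+y).
- weight_c (a point): Brass hold-down weight, loose, about 0.55 kg: an upright round body 44 mm in diameter and 40 mm high with a thin dark band, topped by a small 22 mm knob (56 mm high in all). The point lies on its axis, 20 mm above its underside; z up. It starts standing on the bench on the robot's right.
- fixture: Dark steel fixture plate, fixed to the bench, 230 mm (its x) by 110 mm (its y) by 15 mm thick, a bolt head 4 mm high in each corner. Origin at the centre of its underside (bench level). The two coloured pads lie on its x axis.
- red_pad: Red pad, a fixed flat plate 42 mm (x) by 66 mm (y), 3 mm thick, on top of the fixture plate, centred 82 mm from the plate's centre along the plate's x axis, at one end or the other. Origin at the centre of its underside (15 mm above the bench); its axes are parallel to the plate's. A riser stands on it with its long side along the pad's long side.
- blue_pad: Blue pad, same as the red one, at the opposite end of the fixture plate. Origin at the centre of its underside, 15 mm above the bench.
- oil_bottle: Bystander: white plastic bottle with a red cap, 54 mm in diameter, 120 mm high, standing loose beyond the work. Origin at the centre of its underside.
- paste_jar: Bystander: small orange jar with a white lid, 52 mm in diameter, 50 mm high, standing loose beyond the work. Origin at the centre of its underside.
- wrench: Bystander: steel wrench 170 mm long lying loose on the bench beyond the work, along its own x. Origin at the underside of its middle.
Mind the look-alikes: they are no part of the job. Of the things like the part that bears red_riser_c, leave any that is turquoise; of the rest the smaller one is meant.

How it is judged:
On the way, in this order (a step that is already met when the one before it is completed fails the run):
1. both risers stand released on the pads of their own colour (horizontal distance between red_riser_c and red_pad below 0.012 m and angle between the x axis of red_riser_c and the x axis of red_pad, either way round below 0.2 rad and z of red_riser_c in the frame of red_pad between 0.024 and 0.032 m and angle between each of red_riser_c, blue_riser_c's own z axis and vertical below 0.06 rad and linear speed of each of red_riser, blue_riser below 0.02 m/s and angular speed of each of red_riser, blue_riser below 0.2 rad/s and contact force between each of red_riser, blue_riser and the fingers below 0.05 N and horizontal distance between blue_riser_c and blue_pad below 0.012 m and angle between the x axis of blue_riser_c and the x axis of blue_pad, either way round below 0.2 rad and z of blue_riser_c in the frame of blue_pad between 0.024 and 0.032 m), for 0.2 s.
2. the frame lies released across both risers (all of step 1 and horizontal distance between frame_c and fixture below 0.012 m and angle between the x axis of frame_c and the x axis of fixture, either way round below 0.15 rad and z of frame_c in the frame of fixture between 0.073 and 0.083 m and angle between frame_c's own z axis and vertical below 0.05 rad and linear speed of frame below 0.02 m/s and angular speed of frame below 0.2 rad/s and contact force between frame and the fingers below 0.05 N), for 0.2 s.
3. the weight stands released on the middle of the frame (all of step 2 and horizontal distance between weight_c and frame_c below 0.012 m and z of weight_c in the frame of frame_c between 0.026 and 0.035 m and angle between weight_c's own z axis and vertical below 0.06 rad and linear speed of weight below 0.02 m/s and angular speed of weight below 0.2 rad/s and contact force between weight and the fingers below 0.05 N), for 0.2 s.
At the end, for the whole second after the job is handed in: Risers upright on the pads of their colour (within 12 mm, 0.2 rad); frame level on both risers, centred over the fixture (12 mm) and in line with it (0.15 rad); weight upright on the frame's middle (12 mm); all released and at rest (all of step 3); the robot touches nothing.
It fails at once if the oil bottle is pushed more than 20 mm away or knocked over (distance of oil_bottle from where it was at the start of the episode above 0.02 m or angle between oil_bottle's own z axis and vertical above 0.5 rad).
It fails at once if the paste jar is pushed more than 20 mm away or knocked over (distance of paste_jar from where it was at the start of the episode above 0.02 m or angle between paste_jar's own z axis and vertical above 0.5 rad).
It fails at once if the wrench is pushed more than 20 mm away or knocked over (distance of wrench from where it was at the start of the episode above 0.02 m or angle between wrench's own z axis and vertical above 0.5 rad).
It also fails if it takes over 112 s, if anything falls off the work surface, if the arm or the gripper's body presses on something with over 40 N, if the wrist force passes 120 N, or if a joint passes its speed limit or range.

## Working session

There is one attempt and no reset: what is moved stays moved. The work goes in short steps, Python scripts to look and compute and a shell command to move; the robot and the scene stay as the last step left them, time stands still between calls to the robot, and variables do not carry over. Pictures are saved under pics/ and viewed, on a budget of 14 in all, crops included, one or two more only if the job needs it, and the job is handed in when it is done.

```bash
mkdir -p pics; cat > h.py <<'E'
from plant import status, vision, order, regions_of, manip
import numpy as np, cv2
def grab(n,save=None):
    c=vision.get_calibration(n); p,d=vision.grab_frame(n)
    if save: cv2.imwrite('pics/'+save,p[:,:,::-1])
    return p,d,c
def cloud(d,c):
    K=np.array(c['camera_matrix']);R=np.array(c['R']);t=np.array(c['t'])
    v,u=np.mgrid[:d.shape[0],:d.shape[1]]
    X=np.stack([(u-K[0,2])/K[0,0]*d,(v-K[1,2])/K[1,1]*d,d],-1)
    W=(X-t)@R; W[d<=0]=np.nan
    return W
def rect(P):
    (c,s,a)=cv2.minAreaRect((P[:,:2]*1000).astype(np.float32))
    if s[0]<s[1]: s=(s[1],s[0]); a+=90
    return np.round(c,1),np.round(s,1),round((a+90)%180-90,1)  # long axis angle
E
python3 - <<'E'
from h import *
print(status.state(), manip.tcp_to_grasp)
for n in('scene','top'):
    p,d,c=grab(n,n+'1.png');W=cloud(d,c)
    print(n,np.array(c['t']),(-np.array(c['R']).T@np.array(c['t'])).round(3))
    for o in ['red_riser_c','blue_riser_c','frame_c','weight_c','fixture','red_pad','blue_pad','oil_bottle','paste_jar','wrench']:
        for r in regions_of(n,o):
            if r['confidence']<.2: continue
            P=W[r['region']];P=P[~np.isnan(P[:,0])]
            if len(P)<20: continue
            zt=np.percentile(P[:,2],95);T=P[P[:,2]>zt-.008]
            print(o,round(r['confidence'],2),np.round(r['extent']),'ztop',zt.round(3),*rect(T),'mean',T.mean(0).round(3), 'rgb',p[r['region']].mean(0).round())
E
```

```text
{'time': 0.0, 'joint_pos': array([ 1.15900101e+00,  5.33843967e-02,  1.61429896e+00, -6.75493384e-06,
        1.47599178e+00, -1.19018352e-01]), 'joint_vel': array([-0.00091609,  0.00063668, -0.00091294,  0.00057857,  0.00178353,
       -0.0009659 ]), 'joint_efforts': array([ 3.28719514e-03, -3.93671072e+01, -3.70189655e+01,  1.37516322e-04,
        6.72414477e-03, -1.68649755e-06]), 'tool_pos': array([0.1801437 , 0.59782477, 0.23004298]), 'tool_rot': array([-2.69875904e-04,  1.45865803e-01,  9.89303838e-01, -1.00566721e-03]), 'contact_force': array([ 0.66733654, -1.18161572, -0.61566296]), 'ft_torque': array([-0.01792413,  0.01163122, -0.00662109]), 'gripper_width': 1.0011591550039853} -0.0187
scene [-0.01638903 -0.40375968  1.50758167] [ 1.255 -0.106  0.922]
red_riser_c 0.9 [241. 141.  41.  40.] ztop 0.074 [ 340.5 -212.8] [82.5 55.4] -39.1 mean [ 0.344 -0.213  0.072] rgb [105.  32.  29.]
red_riser_c 0.8 [237. 176.  27.  31.] ztop 0.052 [ 457.1 -228.3] [56.  38.4] -84.6 mean [ 0.458 -0.228  0.05 ] rgb [114.  36.  34.]
red_riser_c 0.63 [189. 161.  29.  28.] ztop 0.052 [ 390.6 -342.9]
[... 2250 characters left out ...]
68.3 45. ] 77.8 mean [0.482 0.015 0.017] rgb [ 43.  89. 158.]
blue_pad 0.53 [322. 125.  19.  23.] ztop 0.052 [778.2 -43.2] [45.4 44.1] 38.7 mean [ 0.778 -0.044  0.049] rgb [188. 167. 150.]
blue_pad 0.47 [391. 244.  25.  17.] ztop 0.052 [ 454.3 -227.3] [55.5 35.9] -85.2 mean [ 0.454 -0.227  0.049] rgb [144.  53.  49.]
oil_bottle 0.98 [213. 137.  25.  30.] ztop 0.12 [720.2 244.6] [23.  22.8] -46.0 mean [0.72  0.244 0.118] rgb [165. 142. 136.]
paste_jar 0.65 [321. 123.  18.  24.] ztop 0.052 [778.2 -43.2] [45.4 44.1] 38.7 mean [ 0.778 -0.044  0.049] rgb [187. 166. 150.]
wrench 0.67 [408. 149.  21.  56.] ztop 0.009 [ 717.1 -288.1] [166.5  38.9] 7.0 mean [ 0.711 -0.286  0.006] rgb [149. 157. 155.]
```

```bash
python3 - <<'E'
import cv2,numpy as np
a=cv2.imread('pics/scene1.png')[100:330,130:530];cv2.imwrite('pics/a.png',cv2.resize(a,(800,460),interpolation=cv2.INTER_CUBIC))
E
```

```text
(no output)
```

View pics/a.png

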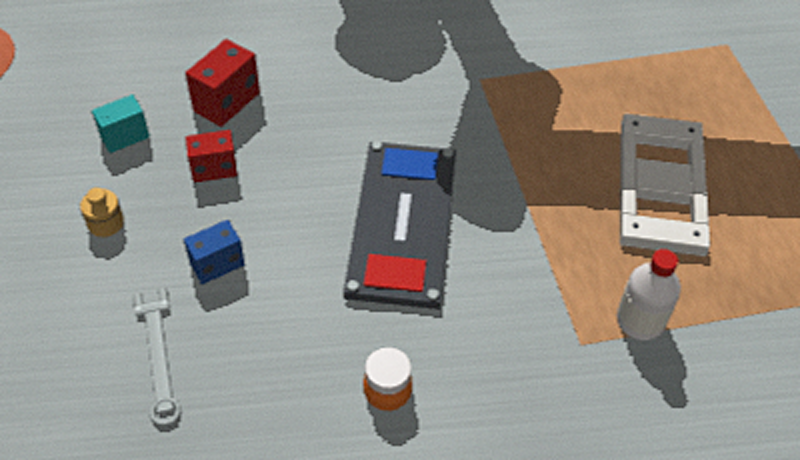

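Look-alikes for the red riser (scene pixels) are a large red block (241,141), a turquoise block (189,161) and a small red block (237,176). The crop confirms the small red one at about (0.456, -0.228).

```bash
cat >> h.py <<'E'
from scipy.spatial.transform import Rotation as Ro
def go(x,y,z,ang=None,s=None):
    "rows to bring TCP to x,y,z (mm) with tool y at world angle ang (deg, mod 180)"
    s=s or status.state(); q=s['tool_rot'];M=Ro.from_quat([q[1],q[2],q[3],q[0]]).as_matrix()
    d=M.T@(np.array([x,y,z])-1000*s['tool_pos'])
    a=np.degrees(np.arctan2(M[1,1],M[0,1])); yw=0
    if ang is not None: yw=(a-ang+90)%180-90
    print('tcp',(1000*s['tool_pos']).round(1),'yang',a.round(1),'j6',np.degrees(s['joint_pos'][5]).round(),'t',round(s['time'],2),'w',round(s['gripper_width'],3),'-> rows',d.round(1),round(yw,1))
E
python3 - <<'E'
from h import *
go(500,200,230,5.4);go(456,-228,230,5.4);go(456,-228,180,5.4)
E
```

```text
tcp [180.4 598.4 231.3] yang 73.2 j6 -7.0 t 1.1 w 0.997 -> rows [-421.  -289.2    1.3] 67.8
tcp [180.4 598.4 231.3] yang 73.2 j6 -7.0 t 1.1 w 0.997 -> rows [-502.4 -711.7    1.3] 67.8
tcp [180.4 598.4 231.3] yang 73.2 j6 -7.0 t 1.1 w 0.997 -> rows [-502.4 -711.7   51.3] 67.8
```

```bash
python3 -m crank '[-420,-290,0,68,60, -420,-290,0,68,60, -420,-290,0,68,60, -420,-290,0,68,60, -420,-290,0,68,60, -420,-290,0,68,60, -420,-290,0,68,60, -420,-290,0,68,60, -420,-290,0,68,60, -420,-290,0,68,60]'; python3 - <<'E'
from h import *
go(456,-228,180,5.4)
E
```

```text
time: 2.1
tool_pos: [0.4933, 0.2058, 0.2317]
tool_rot: [0.0, 0.674, 0.739, 0.0]
contact_force: [1.0, 1.0, 0.3]
gripper_width: 0.603
tcp [493.3 205.8 231.7] yang 5.2 j6 9.0 t 2.1 w 0.603 -> rows [-428.7  -76.7   51.5] -0.2
```

```bash
python3 -m crank '[-425,-82,50,0,60, -425,-82,50,0,60, -425,-82,50,0,60, -425,-82,50,0,60, -425,-82,50,0,60, -425,-82,50,0,60, -425,-82,50,0,60, -425,-82,50,0,60, -425,-82,50,0,60, -425,-82,50,0,60]'; cat >> h.py <<'E'
def wrist(name,zlo,save=None):
    p,d,c=grab('wrist',save);W=cloud(d,c)
    for r in regions_of('wrist',name):
        if r['confidence']<.2: continue
        P=W[r['region']];P=P[~np.isnan(P[:,0])]
        if len(P)<20: continue
        zt=np.percentile(P[:,2],95);T=P[P[:,2]>max(zt-.006,zlo)]
        print(name,round(r['confidence'],2),np.round(r['extent']),'ztop',zt.round(3),*rect(T),T.mean(0).round(3),p[r['region']].mean(0).round())
E
python3 - <<'E'
from h import *
go(456,-228,180,5.4)
wrist('red_riser_c',.03,'w1.png')
E
```

```text
time: 3.1
tool_pos: [0.4484, -0.2265, 0.1809]
tool_rot: [-0.0, 0.676, 0.737, -0.001]
contact_force: [-0.4, 0.8, 0.3]
gripper_width: 0.598
tcp [ 448.4 -226.5  180.9] yang 4.9 j6 -40.0 t 3.1 w 0.598 -> rows [-2.1  7.5  0.9] -0.5
red_riser_c 0.8 [330. 181.  47.  79.] ztop 0.052 [ 455.8 -228.2] [56.1 36.1] -84.6 [ 0.456 -0.227  0.05 ] [153.  20.  13.]
red_riser_c 0.65 [180. 154. 142. 121.] ztop 0.074 [ 339.6 -211.7] [80.5 52. ] -41.3 [ 0.34  -0.211  0.072] [134.  17.  11.]
```

View pics/w1.png

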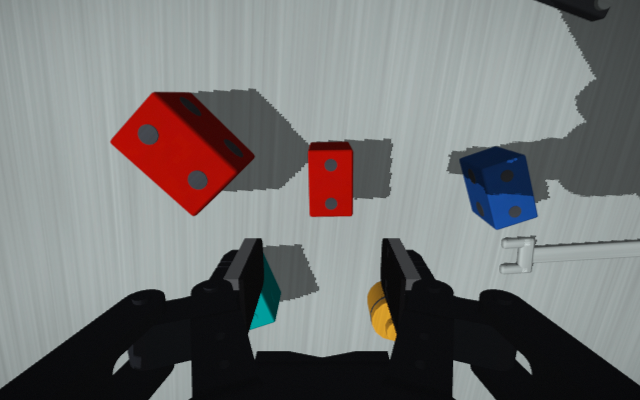

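The small red riser shows at (330,181), aligned with the tool. I'll descend and grip.

```bash
python3 -m crank '[-2,7,20,0,60, -2,7,60,0,60, -2,7,100,0,60, -2,7,130,0,60, -2,7,150,0,60, -2,7,160,0,60, -2,7,168,0,60, -2,7,168,0,60, -2,7,168,0,60, -2,7,168,0,60]'; python3 -c "
from h import *
go(456,-228,12,5.4)"
```

```text
time: 4.2
tool_pos: [0.4575, -0.225, 0.0147]
tool_rot: [0.001, 0.674, 0.739, 0.0]
contact_force: [-0.3, -0.0, -0.4]
gripper_width: 0.601
tcp [ 457.5 -225.    14.7] yang 5.2 j6 -40.0 t 4.2 w 0.601 -> rows [-2.9 -1.8  2.7] -0.2
```

```bash
python3 -m crank '[-2,-2,0,0,0, -2,-2,0,0,0, -2,-2,0,0,0, -2,-2,0,0,0, -2,-2,0,0,0, -2,-2,0,0,0, -2,-2,-20,0,0, -2,-2,-60,0,0, -2,-2,-100,0,0, -2,-2,-100,0,0]'; python3 -c "
from h import *
go(643.3,-21.3,114,-12.8)"
```

```text
time: 5.2
tool_pos: [0.4576, -0.2286, 0.1187]
tool_rot: [0.005, 0.674, 0.739, 0.001]
contact_force: [0.7, -0.9, -2.5]
gripper_width: 0.417
tcp [ 457.6 -228.6  118.7] yang 5.2 j6 -40.0 t 5.2 w 0.417 -> rows [189.6 203.8   5.1] 18.0
```

```bash
python3 -m crank '[30,30,0,3,0, 60,65,0,6,0, 95,100,0,9,0, 125,135,0,12,0, 155,168,0,15,0, 180,193,0,18,0, 190,204,0,18,0, 190,204,0,18,0, 190,204,0,18,0, 190,204,0,18,0]'; python3 - <<'E'
from h import *
go(643.3,-21.3,34,-12.8)
p,d,c=grab('wrist','w2.png')
wrist('red_riser_c',.03); 
E
```

```text
time: 6.2
tool_pos: [0.6392, -0.0199, 0.1121]
tool_rot: [-0.001, 0.782, 0.624, -0.001]
contact_force: [-0.5, 0.5, -4.7]
gripper_width: 0.414
tcp [639.2 -19.9 112.1] yang -12.8 j6 4.0 t 6.2 w 0.414 -> rows [-0.4  4.5 78.1] -0.0
red_riser_c 0.58 [321. 272. 111. 174.] ztop 0.149 [640.5 -18.8] [52.6 36.3] 77.4 [ 0.641 -0.016  0.148] [125.  19.  14.]
```

View pics/w2.png

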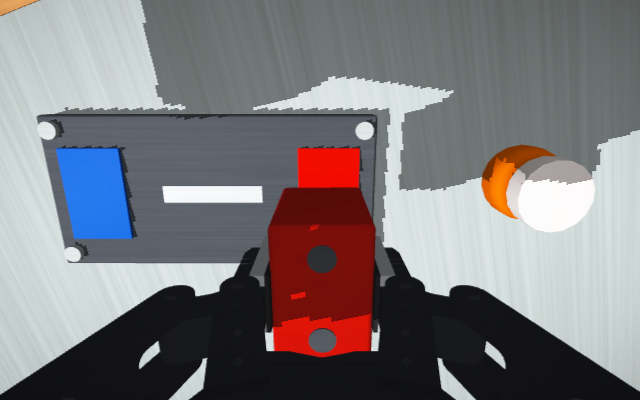

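```bash
python3 -m crank '[0,4,20,0,0, 0,4,45,0,0, 0,4,60,0,0, 0,4,70,0,0, 0,4,75,0,0, 0,4,78,0,0, 0,4,79,0,0, 0,4,80,0,0, 0,4,80,0,0, 0,4,80,0,0]'; python3 -c "
from h import *
go(643.3,-21.3,32,-12.8);print(status.state()['contact_force'])"
```

```text
time: 7.35
tool_pos: [0.6448, -0.0197, 0.0339]
tool_rot: [0.0, 0.781, 0.624, 0.0]
contact_force: [-0.7, -1.5, -4.8]
gripper_width: 0.414
tcp [644.8 -19.7  33.9] yang -12.8 j6 4.0 t 7.35 w 0.414 -> rows [-1.9 -1.1  1.9] 0.0
[-0.72403461 -1.52775401 -4.8188962 ]
```

```bash
python3 -m crank '[-1,-1,1,0,0, -2,-1,2,0,0, -2,-1,3,0,0, -2,-1,3,0,0, -2,-1,3,0,0, -2,-1,3,0,0, -2,-1,3,0,0, -2,-1,3,0,0, -2,-1,3,0,0, -2,-1,3,0,0]';  python3 -m crank '[0,0,0,0,60, 0,0,0,0,60, 0,0,0,0,60, 0,0,0,0,60, 0,0,-5,0,60, 0,0,-30,0,60, 0,0,-70,0,60, 0,0,-110,0,60, 0,0,-120,0,60, 0,0,-120,0,60]'; python3 - <<'E'
from h import *
p,d,c=grab('top');W=cloud(d,c);
for n in('top','scene'):
  p,d,c=grab(n,n+'2.png');W=cloud(d,c)
  for o in('red_riser_c','fixture'):
    for r in regions_of(n,o):
        P=W[r['region']];P=P[~np.isnan(P[:,0])]
        if len(P)<20: continue
        zt=np.percentile(P[:,2],95);T=P[P[:,2]>zt-.008];print(n,o,round(r['confidence'],2),zt.round(3),*rect(T))
go(600.7,-223.3,180,25)
E
```

```text
time: 8.35
tool_pos: [0.6436, -0.0207, 0.0326]
tool_rot: [-0.0, 0.781, 0.624, 0.001]
contact_force: [-5.2, 4.4, 6.2]
gripper_width: 0.419
time: 9.35
tool_pos: [0.6448, -0.0218, 0.1536]
tool_rot: [0.002, 0.781, 0.624, 0.002]
contact_force: [0.7, 0.1, 0.0]
gripper_width: 0.599
top red_riser_c 0.97 0.074 [ 338.3 -212. ] [80.8 52.1] -41.2
top red_riser_c 0.74 0.052 [ 389.6 -342.2] [56.5 35.2] -65.6
top red_riser_c 0.54 0.009 [ 713.1 -287.9] [159.4  36.9] 7.5
top fixture 0.74 0.019 [544.4 -51.4] [238.   24.2] -8.0
scene red_riser_c 0.86 0.07 [643.9 -21.1] [54.7 40. ] 75.9
scene red_riser_c 0.84 0.052 [ 390.4 -343.1] [56.4 38.7] -64.7
scene red_riser_c 0.68 0.074 [ 340.7 -211.6] [84.3 54.6] -40.6
scene fixture 0.66 0.018 [564.3  -3.5] [231.8 109.6] -12.7
tcp [642.  -21.3 148.2] yang -12.8 j6 4.0 t 9.7 w 0.598 -> rows [-206.1    4.3  -31.8] -37.8
```

Red is within 1 mm of its pad. Next is blue.

```bash
python3 -m crank '[-50,1,-20,-8,60, -100,2,-30,-16,60, -150,3,-30,-24,60, -190,4,-30,-32,60, -206,4,-30,-38,60, -206,4,-30,-38,60, -206,4,-30,-38,60, -206,4,-30,-38,60, -206,4,-30,-38,60, -206,4,-30,-38,60]'; python3 - <<'E'
from h import *
wrist('blue_riser_c',.03)
go(600.7,-223.3,13,25)
E
```

```text
time: 10.7
tool_pos: [0.6017, -0.2221, 0.1803]
tool_rot: [-0.0, 0.535, 0.845, 0.0]
contact_force: [0.1, -0.6, -0.7]
gripper_width: 0.6
blue_riser_c 0.64 [322. 178.  45.  75.] ztop 0.052 [ 601.9 -223.5] [55.9 35.4] -65.5 [ 0.601 -0.222  0.05 ] [ 23.  59. 117.]
blue_riser_c 0.27 [397. 268. 166.  60.] ztop 0.009 [ 635.2 -197. ] [5.8 0. ] -34.3 [ 0.635 -0.197  0.227] [128. 135. 134.]
tcp [ 601.6 -222.5  180.3] yang 25.3 j6 -52.0 t 10.8 w 0.599 -> rows [ -0.3  -1.2 167.3] 0.3
```

```bash
python3 -m crank '[0,0,40,0,60, 0,0,80,0,60, 0,0,110,0,60, 0,0,135,0,60, 0,0,150,0,60, 0,0,160,0,60, 0,0,165,0,60, 0,0,167,0,60, 0,0,167,0,60, 0,0,167,0,60]'; python3 -m crank '[0,0,0,0,0, 0,0,0,0,0, 0,0,0,0,0, 0,0,0,0,0, 0,0,0,0,0, 0,0,0,0,0, 0,0,-20,0,0, 0,0,-60,0,0, 0,0,-100,0,0, 0,0,-110,0,0]'; python3 -c "
from h import *
go(483.4,15.2,124,-12.8)"
```

```text
time: 11.8
tool_pos: [0.6023, -0.2237, 0.0146]
tool_rot: [0.001, 0.536, 0.844, 0.0]
contact_force: [0.8, 0.6, 1.1]
gripper_width: 0.598
time: 12.8
tool_pos: [0.6036, -0.2242, 0.1278]
tool_rot: [0.004, 0.536, 0.844, 0.0]
contact_force: [1.1, -1.0, -1.6]
gripper_width: 0.411
tcp [ 603.6 -224.2  127.8] yang 25.2 j6 -52.0 t 12.8 w 0.411 -> rows [267.8  -6.7   2.2] 38.0
```

```bash
python3 -m crank '[35,-1,0,5,0, 75,-2,0,10,0, 115,-3,0,16,0, 155,-4,0,22,0, 195,-5,0,28,0, 230,-6,0,34,0, 255,-7,0,38,0, 267,-7,0,38,0, 267,-7,0,38,0, 267,-7,0,38,0]'; python3 - <<'E'
from h import *
wrist('blue_riser_c',.03)
wrist('blue_pad',.0)
go(483.4,15.2,33,-12.8)
E
```

```text
time: 13.8
tool_pos: [0.4813, 0.0148, 0.1226]
tool_rot: [0.0, 0.781, 0.624, -0.0]
contact_force: [1.3, -0.4, -3.6]
gripper_width: 0.409
blue_riser_c 0.74 [323. 272. 108. 170.] ztop 0.159 [482.6  16.5] [54.  36.1] 77.0 [0.483 0.02  0.158] [ 25.  58. 110.]
blue_pad 0.88 [324. 164.  63.  44.] ztop 0.02 [488.5  32.7] [43.1 29.7] -13.2 [0.488 0.033 0.018] [ 18. 102. 229.]
tcp [481.8  14.4 123.3] yang -12.8 j6 6.0 t 14.0 w 0.413 -> rows [ 1.1  1.4 90.3] -0.0
```

```bash
python3 -m crank '[1,1,30,0,0, 1,1,55,0,0, 1,1,70,0,0, 1,1,80,0,0, 1,1,86,0,0, 1,1,89,0,0, 1,1,90,0,0, 1,1,91,0,0, 1,1,92,0,0, 1,1,92,0,0]';  python3 -c "
from h import *
go(483.4,15.2,32,-12.8);print(status.state()['contact_force'])"
```

```text
time: 15.0
tool_pos: [0.4833, 0.016, 0.0325]
tool_rot: [0.001, 0.781, 0.624, 0.0]
contact_force: [-2.0, 1.0, 2.2]
gripper_width: 0.416
tcp [483.3  16.   32.5] yang -12.8 j6 6.0 t 15.0 w 0.416 -> rows [-0.8  0.3  0.5] 0.0
[-2.0363886   0.96887705  2.24560992]
```

```bash
python3 -m crank '[0,0,0,0,60, 0,0,0,0,60, 0,0,0,0,60, 0,0,0,0,60, 0,0,-5,0,60, 0,0,-30,0,60, 0,0,-70,0,60, 0,0,-110,0,60, 0,0,-130,0,60, 0,0,-150,0,60]'; python3 - <<'E'
from h import *
go(536,321,180,-15)
E
```

```text
time: 16.0
tool_pos: [0.483, 0.0161, 0.1837]
tool_rot: [0.001, 0.781, 0.624, 0.001]
contact_force: [0.3, -0.1, 0.2]
gripper_width: 0.6
tcp [483.   16.1 183.7] yang -12.8 j6 6.0 t 16.0 w 0.6 -> rows [309.1 -15.7   3.7] 2.2
```

```bash
python3 -m crank '[50,-3,0,2,90, 100,-6,0,2,90, 150,-9,0,2,90, 200,-11,0,2,90, 250,-14,0,2,90, 290,-16,0,2,90, 309,-16,0,2,90, 309,-16,0,2,90, 309,-16,0,2,90, 309,-16,0,2,90]'; python3 - <<'E'
from h import *
go(536,321,180,-15)
wrist('frame_c',.01,'w3.png')
for n in('top','scene'):
  p,d,c=grab(n,n+'3.png');W=cloud(d,c)
  for o in('red_riser_c','blue_riser_c','frame_c','fixture'):
    for r in regions_of(n,o):
        P=W[r['region']];P=P[~np.isnan(P[:,0])]
        if len(P)<20 or r['confidence']<.4: continue
        zt=np.percentile(P[:,2],95);T=P[P[:,2]>zt-.008];print(n,o,round(r['confidence'],2),zt.round(3),*rect(T))
E
```

```text
time: 17.0
tool_pos: [0.5351, 0.3199, 0.1813]
tool_rot: [0.0, 0.792, 0.61, -0.0]
contact_force: [-0.5, -0.0, -0.3]
gripper_width: 0.9
tcp [535.1 319.9 181.3] yang -14.8 j6 39.0 t 17.0 w 0.9 -> rows [1.3 0.6 1.3] 0.2
frame_c 0.94 [322. 171. 240. 114.] ztop 0.021 [536.3 322. ] [200.1  99.7] -15.0 [0.537 0.325 0.02 ] [197. 193. 187.]
top red_riser_c 0.92 0.052 [ 388.9 -342.3] [57.1 35.8] -64.2
top red_riser_c 0.87 0.074 [ 338.6 -211.8] [80.6 52.4] -41.7
top red_riser_c 0.61 0.07 [642.7 -21.5] [55.9 36.9] 77.9
top blue_riser_c 0.74 0.07 [483.   16.6] [55.9 36.1] 77.5
top frame_c 0.64 0.022 [535.2 321.5] [200.8 102.1] -14.6
top fixture 0.85 0.018 [562.2  -2.4] [229.9 110. ] -12.7
scene red_riser_c 0.95 0.052 [ 390.8 -342.8] [56.3 39.5] -63.3
scene red_riser_c 0.86 0.07 [645. -22.] [56.  39.6] 79.7
scene red_riser_c 0.84 0.074 [ 340.7 -213.7] [79.6 55.1] -40.6
scene blue_riser_c 0.87 0.07 [484.1  15.8] [56.2 40.4] 78.4
scene blue_riser_c 0.52 0.07 [645.  -22.2] [56.4 39.6] 79.7
scene frame_c 0.96 0.023 [536.6 320.7] [202.8  99.7] -15.3
scene frame_c 0.46 0.07 [484.1  15.8] [56.2 40.4] 78.4
scene fixture 0.66 0.018 [563.6  -3.7] [233.3 110.1] -12.9
```

View pics/w3.png

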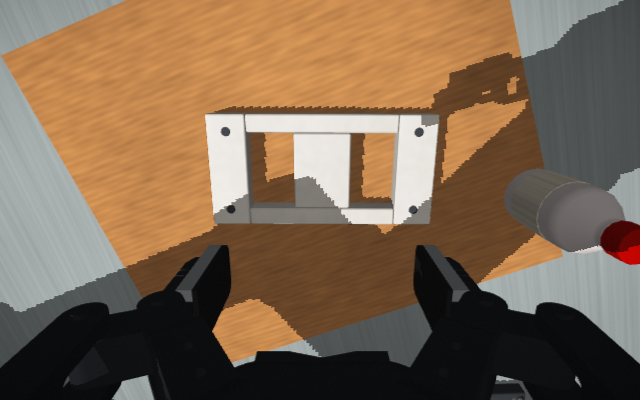

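```bash
python3 -m crank '[1,0,40,0,90, 1,1,80,0,90, 1,1,115,0,90, 1,1,140,0,90, 1,1,155,0,90, 1,1,165,0,90, 1,1,170,0,90, 1,1,173,0,90, 1,1,175,0,90, 1,1,177,0,90]'; python3 - <<'E'
from h import *
go(536.3,321.5,2,-15); print(status.state()['contact_force'])
E
```

```text
time: 18.6
tool_pos: [0.5373, 0.3221, 0.0054]
tool_rot: [0.0, 0.792, 0.61, 0.001]
contact_force: [0.1, -0.6, -0.2]
gripper_width: 0.897
tcp [537.3 322.1   5.4] yang -14.8 j6 39.0 t 18.6 w 0.897 -> rows [-0.8 -0.8  3.4] 0.2
[ 0.12870421 -0.58595522 -0.17692315]
```

```bash
python3 -m crank '[-1,-1,2,0,0, -1,-1,3,0,0, -1,-1,3,0,0, -1,-1,3,0,0, -1,-1,3,0,0, -1,-1,3,0,0, -1,-1,3,0,0, -1,-1,3,0,0, -1,-1,3,0,0, -1,-1,3,0,0]'; python3 -m crank '[0,0,-5,0,0, 0,0,-15,0,0, 0,0,-30,0,0, 0,0,-50,0,0, 0,0,-75,0,0, 0,0,-105,0,0, 0,0,-130,0,0, 0,0,-150,0,0, 0,0,-150,0,0, 0,0,-150,0,0]'; python3 - <<'E'
from h import *
wrist('frame_c',.01,'w4.png')
go(563,-3.1,153,-12.8)
E
```

```text
time: 19.6
tool_pos: [0.5357, 0.3211, 0.0018]
tool_rot: [0.0, 0.792, 0.61, 0.0]
contact_force: [0.8, -1.0, 5.4]
gripper_width: 0.569
time: 20.6
tool_pos: [0.5349, 0.321, 0.1514]
tool_rot: [-0.0, 0.792, 0.61, 0.0]
contact_force: [0.2, -0.0, -5.9]
gripper_width: 0.568
frame_c 0.66 [321. 256. 559. 242.] ztop 0.171 [536. 322.] [200.   99.9] -15.1 [0.54  0.339 0.17 ] [162. 158. 152.]
tcp [533.9 320.4 149.2] yang -14.8 j6 39.0 t 20.7 w 0.569 -> rows [-305.4  110.6   -3.4] -2.0
```

View pics/w4.png

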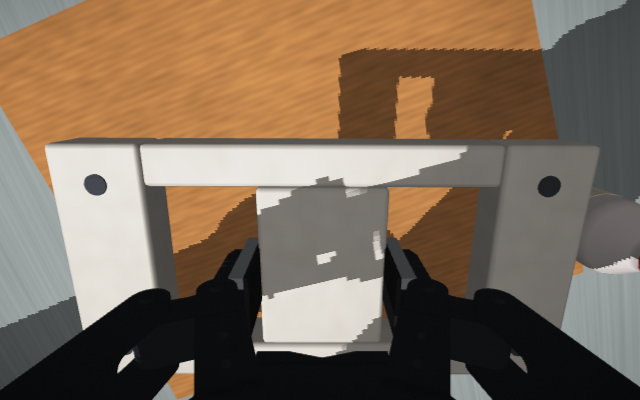

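```bash
python3 -m crank '[-20,8,0,0,0, -55,20,0,0,0, -100,36,0,-1,0, -145,52,0,-1,0, -190,69,0,-2,0, -230,83,0,-2,0, -265,96,0,-2,0, -290,105,0,-2,0, -306,110,0,-2,0, -306,110,0,-2,0]'; python3 - <<'E'
from h import *
wrist('frame_c',.01)
go(562,-4,72,-12.8)
E
```

```text
time: 21.7
tool_pos: [0.5628, -0.0045, 0.1499]
tool_rot: [-0.001, 0.782, 0.623, -0.001]
contact_force: [-0.7, 1.2, -5.2]
gripper_width: 0.565
frame_c 0.82 [324. 256. 556. 240.] ztop 0.169 [563.8  -3.7] [201.  100.3] -13.2 [0.568 0.014 0.168] [161. 157. 152.]
tcp [562.9  -2.4 150.3] yang -12.8 j6 5.0 t 21.8 w 0.57 -> rows [-1.8 -0.4 78.3] 0.0
```

```bash
python3 -m crank '[0,0,20,0,0, 0,0,40,0,0, 0,0,55,0,0, 0,0,65,0,0, 0,0,71,0,0, 0,0,74,0,0, 0,0,76,0,0, 0,0,77,0,0, 0,0,78,0,0, 0,0,79,0,0]'; python3 - <<'E'
from h import *
wrist('frame_c',.01)
go(562,-4,70,-12.8);print(status.state()['contact_force'])
E
```

```text
time: 22.8
tool_pos: [0.5639, -0.0031, 0.0728]
tool_rot: [0.0, 0.781, 0.624, 0.0]
contact_force: [0.4, -0.6, -4.6]
gripper_width: 0.568
frame_c 0.81 [323. 255. 559. 242.] ztop 0.092 [565.  -2.] [200.6  99.8] -13.0 [0.569 0.015 0.091] [168. 164. 159.]
tcp [563.6  -3.   72.4] yang -12.8 j6 5.0 t 22.9 w 0.572 -> rows [-1.3 -1.3  2.4] 0.0
[ 1.04897238 -0.07822038 -5.84068434]
```

```bash
python3 -m crank '[-1,-1,1,0,0, -1,-1,1,0,0, -1,-1,2,0,0, -1,-1,2,0,0, -1,-1,2,0,0, -1,-1,2,0,0, -1,-1,3,0,0, -1,-1,3,0,0, -1,-1,3,0,0, -1,-1,3,0,0]'; python3 - <<'E'
from h import *
go(562,-4,70,-12.8);print(status.state()['contact_force'])
E
```

```text
time: 23.9
tool_pos: [0.5625, -0.0037, 0.0698]
tool_rot: [0.0, 0.781, 0.624, 0.0]
contact_force: [-3.1, 0.8, 1.1]
gripper_width: 0.567
tcp [562.5  -3.7  69.8] yang -12.8 j6 5.0 t 23.9 w 0.567 -> rows [-0.4 -0.5 -0.2] 0.0
[-3.13025105  0.77430674  1.1037069 ]
```

Contact is carrying the weight, so I'll release to 90% and rise.

```bash
python3 -m crank '[0,0,0,0,85, 0,0,0,0,85, 0,0,0,0,85, 0,0,0,0,85, 0,0,0,0,85, 0,0,-10,0,85, 0,0,-35,0,85, 0,0,-75,0,85, 0,0,-110,0,85, 0,0,-120,0,85]'; python3 - <<'E'
from h import *
wrist('frame_c',.06,'w5.png'); 
go(529,-356.4,180,25)
E
```

```text
time: 24.9
tool_pos: [0.565, -0.004, 0.1956]
tool_rot: [0.003, 0.781, 0.624, 0.003]
contact_force: [0.1, -0.3, 0.3]
gripper_width: 0.851
frame_c 0.68 [317. 187. 287. 135.] ztop 0.089 [563.4  -2.6] [200.3  99.6] -13.0 [0.564 0.001 0.088] [190. 185. 178.]
tcp [563.8  -3.9 192.2] yang -12.8 j6 5.0 t 25.0 w 0.849 -> rows [-351.5   44.    12.3] -37.8
```

View pics/w5.png

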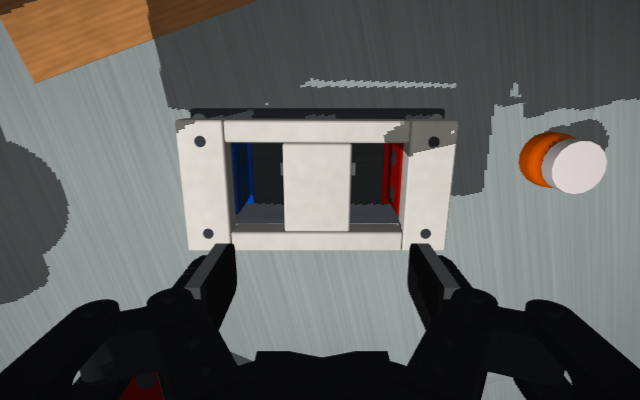

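```bash
python3 -m crank '[-50,6,0,0,85, -100,12,0,0,85, -150,18,0,0,85, -200,24,0,0,85, -250,30,0,0,85, -300,38,0,0,85, -335,42,10,0,85, -351,43,10,0,85, -351,43,10,0,85, -351,43,10,0,85]'; python3 - <<'E'
from h import *
wrist('weight_c',.03,'w6.png')
go(529,-356.4,11)
E
```

```text
time: 26.0
tool_pos: [0.5264, -0.3542, 0.1781]
tool_rot: [-0.001, 0.781, 0.624, 0.0]
contact_force: [-1.2, -0.1, -0.3]
gripper_width: 0.847
weight_c 0.73 [324. 179.  52.  54.] ztop 0.057 [ 528.5 -356.8] [21.  20.9] -21.8 [ 0.529 -0.356  0.056] [146. 105.  30.]
tcp [ 527.  -353.8  179.1] yang -12.7 j6 -28.0 t 26.1 w 0.848 -> rows [ -2.2   2.5 168.1] 0
```

View pics/w6.png

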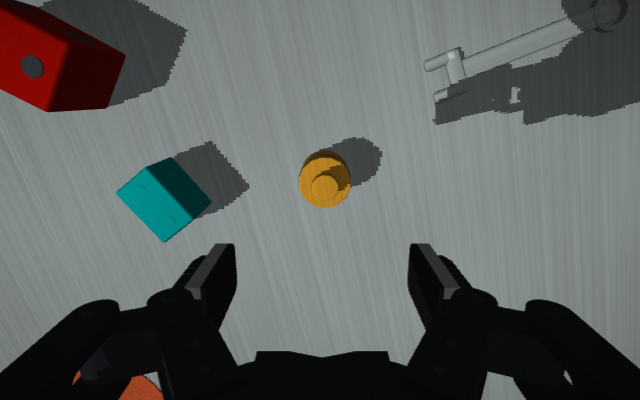

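```bash
python3 -m crank '[-1,1,40,0,85, -2,2,80,0,80, -2,2,110,0,80, -2,2,135,0,80, -2,2,150,0,80, -2,2,160,0,80, -2,2,165,0,80, -2,2,168,0,80, -2,2,168,0,80, -2,2,168,0,80]'; python3 - <<'E'
from h import *
go(528.6,-356.6,11)
E
```

```text
time: 27.1
tool_pos: [0.5288, -0.3585, 0.0125]
tool_rot: [0.001, 0.781, 0.624, 0.0]
contact_force: [0.9, 0.3, -0.0]
gripper_width: 0.798
tcp [ 528.8 -358.5   12.5] yang -12.8 j6 -28.0 t 27.1 w 0.798 -> rows [ 1.8 -0.6  1.5] 0
```

```bash
python3 -m crank '[2,0,0,0,0, 2,0,0,0,0, 2,0,0,0,0, 2,0,0,0,0, 2,0,0,0,0, 2,0,0,0,0, 2,0,0,0,0, 2,0,-20,0,0, 2,0,-60,0,0, 2,0,-100,0,0]'; python3 -m crank '[0,0,-40,0,0, 0,0,-70,0,0, 0,0,-70,0,0, 0,0,-70,0,0, 0,0,-70,0,0, 0,0,-70,0,0, 0,0,-70,0,0, 0,0,-70,0,0, 0,0,-70,0,0, 0,0,-70,0,0]'; python3 - <<'E'
from h import *
wrist('weight_c',.03)
go(563.4,-2.6,181,-12.8);print(status.state()['contact_force'])
E
```

```text
time: 28.1
tool_pos: [0.5267, -0.3543, 0.1087]
tool_rot: [-0.003, 0.781, 0.624, -0.0]
contact_force: [0.5, 0.3, -4.9]
gripper_width: 0.499
time: 29.1
tool_pos: [0.5286, -0.356, 0.1812]
tool_rot: [-0.0, 0.781, 0.624, 0.0]
contact_force: [-0.5, -0.9, -5.8]
gripper_width: 0.5
weight_c 0.8 [322. 273. 117. 133.] ztop 0.226 [ 529.1 -357.1] [21.6 21.2] 38.8 [ 0.53  -0.356  0.225] [95. 67. 21.]
tcp [ 528.7 -356.   181.4] yang -12.8 j6 -28.0 t 29.2 w 0.493 -> rows [352.3 -44.3   0.4] 0.0
[-0.11470298 -0.86534917 -5.05549862]
```

```bash
python3 -m crank '[25,-3,0,0,0, 65,-8,0,0,0, 110,-14,0,0,0, 155,-19,0,0,0, 200,-25,0,0,0, 245,-31,0,0,0, 285,-36,0,0,0, 320,-40,0,0,0, 343,-43,0,0,0, 352,-44,0,0,0]'; python3 -m crank '[0,0,20,0,0, 0,0,45,0,0, 0,0,55,0,0, 0,0,60,0,0, 0,0,60,0,0, 0,0,60,0,0, 0,0,60,0,0, 0,0,60,0,0, 0,0,60,0,0, 0,0,60,0,0]'; python3 - <<'E'
from h import *
wrist('weight_c',.03); wrist('frame_c',.06)
go(563.4,-2.6,101,-12.8);print(status.state()['contact_force'])
E
```

```text
time: 30.2
tool_pos: [0.5636, -0.0007, 0.1817]
tool_rot: [0.0, 0.781, 0.625, 0.0]
contact_force: [-0.5, -0.5, -5.0]
gripper_width: 0.494
time: 31.2
tool_pos: [0.5636, -0.003, 0.1216]
tool_rot: [0.0, 0.781, 0.624, 0.0]
contact_force: [0.0, 0.4, -5.9]
gripper_width: 0.492
weight_c 0.63 [323. 273. 117. 133.] ztop 0.166 [564.3  -3.9] [21.5 21.3] 42.3 [ 0.565 -0.003  0.165] [121.  87.  28.]
frame_c 0.75 [321. 214. 397. 172.] ztop 0.089 [5.645e+02 5.000e-01] [200.4  93.5] -12.9 [0.567 0.015 0.088] [192. 189. 184.]
frame_c 0.32 [608. 184.  64.  81.] ztop 0.05 [0. 0.] [0. 0.] 0.0 [nan nan nan] [190. 114.  61.]
tcp [563.5  -2.9 121.3] yang -12.8 j6 5.0 t 31.4 w 0.494 -> rows [ 0.3 -0.2 20.3] 0.0
[ 0.61146516 -0.30667179 -5.94869618]h.py:32: RuntimeWarning: Mean of empty slice.
  print(name,round(r['confidence'],2),np.round(r['extent']),'ztop',zt.round(3),*rect(T),T.mean(0).round(3),p[r['region']].mean(0).round())
  ret = um.true_divide(
```

```bash
python3 -m crank '[0,0,6,0,0, 0,0,11,0,0, 0,0,15,0,0, 0,0,17,0,0, 0,0,18,0,0, 0,0,19,0,0, 0,0,20,0,0, 0,0,20,0,0, 0,0,20,0,0, 0,0,20,0,0]'; python3 - <<'E'
from h import *
go(563.4,-2.6,101,-12.8);print(status.state()['contact_force'])
E
```

```text
time: 32.4
tool_pos: [0.5636, -0.003, 0.1015]
tool_rot: [0.0, 0.781, 0.624, 0.0]
contact_force: [0.6, 0.7, -5.7]
gripper_width: 0.496
tcp [563.6  -3.  101.5] yang -12.8 j6 5.0 t 32.4 w 0.496 -> rows [ 0.3 -0.3  0.5] 0.0
[ 0.6009172   0.70462295 -5.66649953]
```

```bash
python3 -m crank '[0,0,0.5,0,0, 0,0,1,0,0, 0,0,1,0,0, 0,0,1.5,0,0, 0,0,1.5,0,0, 0,0,2,0,0, 0,0,2,0,0, 0,0,2,0,0, 0,0,2,0,0, 0,0,2,0,0]'; python3 - <<'E'
from h import *
go(563.4,-2.6,101,-12.8);print(status.state()['contact_force'])
E
```

```text
time: 33.4
tool_pos: [0.5637, -0.003, 0.1004]
tool_rot: [0.0, 0.781, 0.624, -0.0]
contact_force: [-4.5, 1.0, 4.1]
gripper_width: 0.495
tcp [563.7  -3.  100.4] yang -12.8 j6 5.0 t 33.4 w 0.495 -> rows [ 0.3 -0.3 -0.6] 0.0
[-4.52939048  1.01820618  4.10888826]
```

Contact is made, so I'll release and rise.

```bash
python3 -m crank '[0,0,0,0,85, 0,0,0,0,85, 0,0,0,0,85, 0,0,0,0,85, 0,0,0,0,85, 0,0,-10,0,85, 0,0,-35,0,85, 0,0,-75,0,85, 0,0,-115,0,85, 0,0,-130,0,85]'; python3 -m crank '[-40,0,0,0,85, -90,0,0,0,85, -140,0,0,0,85, -160,0,0,0,85, -160,0,0,0,85, -160,0,0,0,85, -160,0,0,0,85, -160,0,0,0,85, -160,0,0,0,85, -160,0,0,0,85]'; python3 - <<'E'
from h import *
for n in('top','scene'):
  p,d,c=grab(n,n+'9.png');W=cloud(d,c)
  for o in('red_riser_c','blue_riser_c','frame_c','weight_c','fixture','oil_bottle','paste_jar','wrench'):
    for r in regions_of(n,o):
        P=W[r['region']];P=P[~np.isnan(P[:,0])]
        if len(P)<20 or r['confidence']<.4: continue
        zt=np.percentile(P[:,2],95);T=P[P[:,2]>zt-.008];print(n,o,round(r['confidence'],2),zt.round(3),*rect(T))
cv2.imwrite('pics/b.png',cv2.resize(cv2.imread('pics/scene9.png')[130:330,170:490],(800,500)))
E
```

```text
time: 34.4
tool_pos: [0.5658, -0.0032, 0.2356]
tool_rot: [0.003, 0.781, 0.624, 0.003]
contact_force: [0.3, -0.1, 0.6]
gripper_width: 0.846
time: 35.4
tool_pos: [0.5283, -0.1583, 0.2293]
tool_rot: [-0.0, 0.781, 0.624, -0.0]
contact_force: [0.5, 0.2, 0.3]
gripper_width: 0.85
top red_riser_c 0.91 0.074 [ 339.  -211.1] [80.4 50.2] -41.6
top red_riser_c 0.62 0.052 [ 388.6 -341.9] [55.8 36. ] -65.2
top frame_c 0.74 0.052 [777.2 -43.7] [44.2 42.6] -45.7
top frame_c 0.58 0.09 [562.2  -2.5] [200.5 100.1] -13.1
top weight_c 0.73 0.144 [562.5  -4. ] [20.1 20.1] 22.1
top fixture 0.76 0.018 [560.4  -2.2] [225.5 109.6] -12.8
top oil_bottle 0.97 0.12 [718.8 242.8] [21.6 20.2] -80.5
top paste_jar 0.83 0.052 [777.6 -43.8] [44.8 43.4] -47.3
scene red_riser_c 0.81 0.074 [ 454.7 -206.5] [278.   89.5] 2.7
scene red_riser_c 0.8 0.052 [ 391.9 -341.9] [57.  39.2] -58.6
scene red_riser_c 0.78 0.067 [661. -25.] [54.3  6.3] 79.9
scene frame_c 0.96 0.091 [563.6  -3.4] [203.8 100. ] -13.0
scene frame_c 0.74 0.067 [661.3 -25.1] [54.3  5.8] 76.7
scene weight_c 0.77 0.144 [565.4  -4.6] [21.1 19.5] -6.4
scene fixture 0.56 0.019 [568.   -4.3] [225.6 109.4] -12.9
scene oil_bottle 0.87 0.12 [723.3 244.1] [27.3 23.6] -63.8
scene paste_jar 0.86 0.052 [781.3 -44.9] [45.3 45.2] 15.1
scene wrench 0.8 0.01 [ 719.3 -287.2] [168.7  35.9] 7.4
```

View pics/b.png

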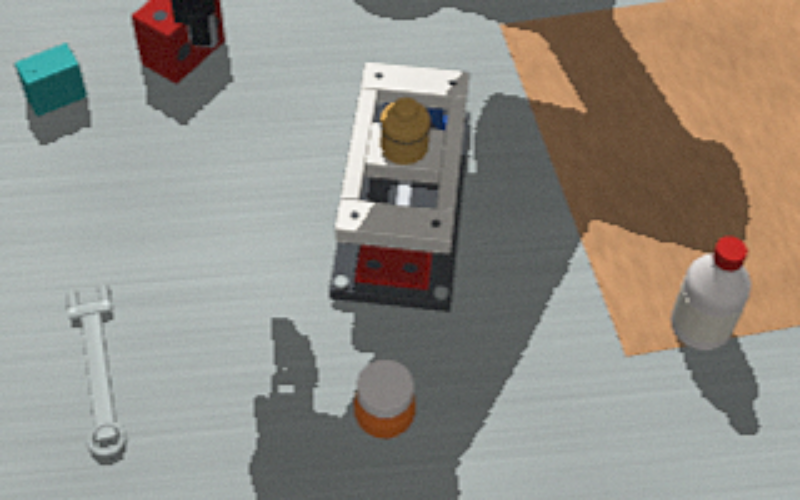

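The picture shows the frame across both risers with the weight on its web (crop pixel 405,130). The bystanders haven't moved and the gripper is clear, so I'll hand it in.

```bash
python3 -c "
from h import *
print(order.job_done())"
```

```text
the job is handed in; nothing more can be done
None
```

The job is handed in after about 36 s of robot time: both risers are on their own pads, the frame lies across them, and the weight stands on the centre web. The hand-in gives no verdict, so these are my own last camera checks:

- **Risers:** I used the small red block and left the large red and turquoise ones. After release, red and blue measured within about 2 mm and 3° of their pads, with their tops at 70 mm. Once the frame was on I could no longer measure them fully.
- **Frame:** it measured within about 1 mm and 0.3° of the fixture.
- **Weight:** it stands upright, about 1–2 mm from the frame's centre.
- **Gripper:** it is open and clear of everything, and the force reading is about zero.
- **Bystanders:** the oil bottle, paste jar and wrench are where they were, within camera error. The wrench was found only in the scene camera this time.

The top and scene cameras disagreed by 2–3 mm on positions, as they had from the start. In the last look the network gave a few false hits: the jar was reported as a frame, and one red riser region was merged with another object. None of them matters to the result.

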